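# Seat the wooden balls in the packing tray

### The arm

A 6-joint arm with a two-finger parallel gripper is mounted at the origin on the work surface. World frame = base frame: x ahead of the robot, y to its left, z up, the work surface at z = 0. Lengths are in m, angles in degrees, forces in N, time in s.
With the tool pointing down it reaches from about 0.325 to 0.85 m from the base axis. Payload 15.5 kg.
Tool frame: the origin (TCP) lies at the very end of the fingers, on their centre line; the grasp point (between the pads) lies arm.grip_depth behind it (arm.grip_depth is the distance from the TCP to the grasp point, in m); z points along the fingers, y is the line along which they close (so a half turn about z gives the same grasp; the last joint's range is limited). The gripper opens to 91 mm and grips with 3 to 60 N. Pads are 32 mm wide; open, the fingers measure 118 mm over their backs; the gripper's body (76 mm by 178 mm) begins 60 mm behind the grasp point.
Start: joints at [62.366, 28.281, 77.091, -0, 74.628, -5.472], TCP at [0.236, 0.579, 0.214] pointing down, gripper open.
Joint ranges: [-166.48, 166.48], [-47.26, 123.95], [12.59, 153.08], [-70.14, 250.14], [6.76, 159.57], [-176.63, 176.63]. Speed limits (degrees/s): [108.29, 108.29, 147.25, 172.46, 172.46, 172.46].

### API

Orientations are given as a 3x3 rotation matrix whose columns are the frame's x, y, z axes.
In Python, from rig import arm gives the robot as it stands. Calls block until the motion is done:
- arm.move_to(position, orientation): joint-space move of the TCP to a pose.
- arm.move_l(position, orientation=None, feed=0.15): straight line of the TCP; orientation=None keeps the orientation; feed is the mean speed in m/s.
- arm.move_joints(angles): joint-space move.
- arm.grip(opening): finger opening in m; the grip force is fixed at half the most; returns when the fingers have stopped.
- arm.sleep(seconds).
- arm.solve_ik(position, orientation): joint angles nearest the present ones, or None.
- arm.snapshot(name): name is "scene" or "top"; returns the picture (480x640x3 uint8, red, green, blue); there is no depth.
- arm.get_calibration(name): a dict with "intrinsics" (3x3 intrinsics, pixels), "cam_to_world" (4x4, takes a point from camera to world coordinates). Camera axes: x right, y down, z forward; pixel columns grow to the right and rows downward; lengths in m; the calibration is good to about 2 mm. A picture is of the moment at which its call begins. get_calibration takes no time and is no camera call.
A pose or a line that the arm cannot do raises arm.Unreachable and nothing moves.
- arm.sign_off(): hands the job in; it is judged then, once.
Readings, each from a call of its own:
- arm.current_t(): time.
- arm.current_joint_positions(): joint angles.
- arm.current_dq(): joint speeds.
- arm.current_tau(): joint torques, N m.
- arm.current_ee_pos(): TCP position.
- arm.current_tool_rot(): TCP orientation.
- arm.current_force(): force on the tool from outside, world axes, zero at the start.
- arm.current_torque(): the same for the moment, N m.
- arm.current_width(): finger opening in m.
- arm.current_grasp_force(): force on a finger pad.
Only numpy, scipy, OpenCV 4.12 (cv2) and the standard library are available. Lean on these libraries where they do the work, as an engineer would, in place of code of your own. Each camera call takes 0.05 s, during which the arm holds its last target. There are 200 camera calls.

### The job

On the packing bench, finish filling the cardboard tray: set the two large loose wooden balls into its two larger round dimples, one in each, so that they sit there and no longer roll. Leave the small ball that is already packed in its dimple.

Things in the scene. Friction and masses are not known exactly. Their poses are not given: they have to be found in the camera images.
- tray: Brown cardboard tray fixed on the bench, 230 x 170 x 16 mm, at any yaw. Origin: centre of its underside; x along the long side, z up. Round dimples in its top, 10 mm deep, with pale floors: two larger, 37 mm wide, at x = +65 and -65 mm, y = 0; two smaller, 25 mm wide, at x = 0, y = +55 (holds the small ball) and -55 mm (stays empty). A ball let go within 10 mm of a dimple's centre settles in it.
- ball_a: Plain turned wooden ball, 56 mm in diameter, about 65 g, loose on the bare bench, rolls if pushed; twin of the other large ball. Origin: its centre, 28 mm above the bench at the start; axes mean nothing. Seated in a larger dimple its centre lies 37 mm above the bench (21 mm above the tray's top). A turned knob of the same wood (wide flat foot, neck, small head) nearby is no ball and has no part in the job.
- ball_b: Plain turned wooden ball, 56 mm in diameter, about 65 g, loose on the bare bench, rolls if pushed; twin of the other large ball. Origin: its centre, 28 mm above the bench at the start; axes mean nothing. Seated in a larger dimple its centre lies 37 mm above the bench (21 mm above the tray's top). A turned knob of the same wood (wide flat foot, neck, small head) nearby is no ball and has no part in the job.
- small_ball: Small wooden ball, 36 mm in diameter, about 18 g, already packed in the smaller dimple at y = +55 mm of the tray; it stays there. The origin is the ball's centre, 29 mm above the tray's underside; its axes mean nothing.

How it is judged:
By the outcome, as a careful person would: the job done as asked, in the order asked, and still so for the second after the job is handed in, with the robot touching nothing.
It also fails if it takes over 58 s, if anything falls off the work surface, if the arm or the gripper's body presses on something with over 40 N, if the wrist force passes 120 N, or if a joint passes its speed limit or range.

## Working session

There is one attempt and no reset: what is moved stays moved. The work goes in short steps, each a Python script; the robot and the scene stay as the last script left them, time stands still between calls to the robot, and variables do not carry over. Pictures are saved under pics/ and viewed, at most 10 in all, crops included, and the job is handed in when it is done.

```bash
mkdir -p pics; python3 - <<'E'
from rig import arm
import cv2,numpy as np
for n in("top","scene"):
    cv2.imwrite(f"pics/{n}0.png",arm.snapshot(n)[:,:,::-1]); c=arm.get_calibration(n);print(n,np.round(c["intrinsics"],1).tolist(),np.round(c["cam_to_world"],3).tolist())
print(arm.grip_depth,arm.current_t(),np.round(arm.current_tool_rot(),3).tolist())
E
```

```text
top [[521.8, 0.0, 325.4], [0.0, 521.8, 245.8], [0.0, 0.0, 1.0]] [[-0.023, -0.988, 0.153, 0.381], [-0.999, 0.027, 0.024, -0.04], [-0.028, -0.152, -0.988, 1.051], [0.0, 0.0, 0.0, 1.0]]
scene [[449.1, 0.0, 316.4], [0.0, 449.1, 244.1], [0.0, 0.0, 1.0]] [[-0.055, 0.628, -0.776, 1.097], [0.998, 0.036, -0.042, -0.005], [0.002, -0.777, -0.629, 0.493], [0.0, 0.0, 0.0, 1.0]]
0.0188 0.1 [[-0.926, 0.377, -0.001], [0.377, 0.926, -0.001], [0.0, -0.001, -1.0]]
```

View pics/top0.png

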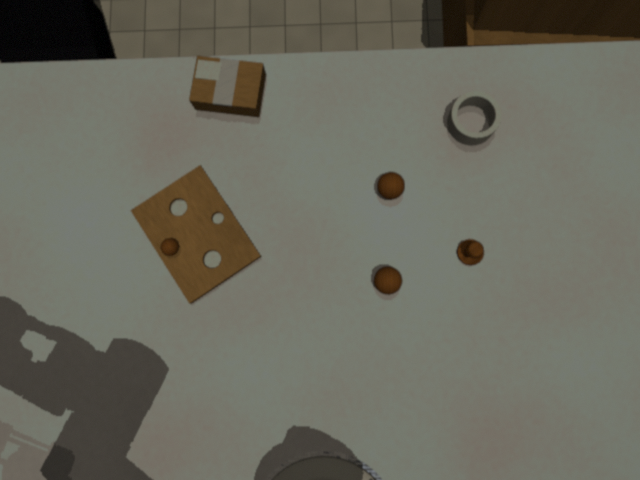

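View pics/scene0.png

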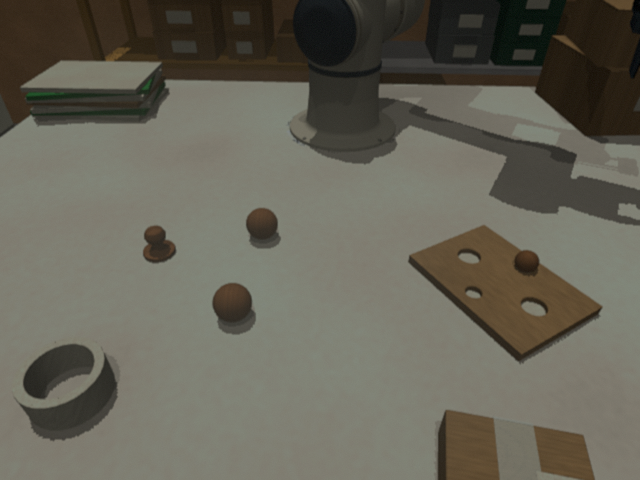

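The top view shows the large balls at (391,186) and (388,280), and the knob at (471,252). The larger dimples are at (179,207) and (212,259), and the small ball is at (170,246). The scene view agrees. Next I'll measure these.

```bash
cat > h.py <<'E'
from rig import arm
import cv2,numpy as np
def ray(n,uv,z):
    c=arm.get_calibration(n);M=np.array(c["cam_to_world"]);d=M[:3,:3]@np.linalg.solve(np.array(c["intrinsics"]),[uv[0],uv[1],1.]);o=M[:3,3]
    return o+d*(z-o[2])/d[2]
def cnts(mask):
    return [c for c in cv2.findContours(mask.astype(np.uint8),cv2.RETR_EXTERNAL,cv2.CHAIN_APPROX_NONE)[0] if cv2.contourArea(c)>40]
def balls(img,n="top",lo=(0,120,20)):
    """reddish-brown saturated blobs -> (u,v,r)"""
    h=cv2.cvtColor(img,cv2.COLOR_RGB2HSV)
    return h
E
python3 - <<'E'
from h import *
for n in("top","scene"):
    im=cv2.imread(f"pics/{n}0.png")
    h=cv2.cvtColor(im,cv2.COLOR_BGR2HSV)
    pts=dict(top=[(391,186),(388,280),(170,246),(471,252),(235,255),(179,207),(330,230)],scene=[(232,302),(262,223),(526,261),(535,307),(470,256),(450,250),(300,300)])[n]
    print(n,[h[v,u].tolist() for u,v in pts])
    m=cv2.morphologyEx(((h[...,1]>90)&(h[...,0]<25)).astype(np.uint8),cv2.MORPH_OPEN,np.ones((3,3)))
    for c in cnts(m):
        (u,v),r=cv2.minEnclosingCircle(c);a=cv2.contourArea(c)
        if a>30000 or v<70:continue
        k=cv2.moments(c);u0,v0=k['m10']/k['m00'],k['m01']/k['m00']
        if a>3000:
            b=cv2.boxPoints(cv2.minAreaRect(c)) if n=="top" else cv2.approxPolyDP(c,12,True)[:,0].astype(float)
            print("tray",a,[np.round(ray(n,p,.016)[:2],4).tolist() for p in b], b.tolist())
            f=np.zeros(h.shape[:2],np.uint8);cv2.drawContours(f,[c],-1,1,-1)
            for d in cnts((f==1)&(m==0)):
                k=cv2.moments(d);q=(k['m10']/k['m00'],k['m01']/k['m00']);print("  dimple",cv2.contourArea(d),np.round(q,1),np.round(ray(n,q,.009)[:2],4))
        else: print("blob",a,np.round([u0,v0,r,a/np.pi/r/r],2),np.round(ray(n,(u0,v0),.028)[:2],4))
E
```

```text
top [[15, 190, 83], [14, 194, 83], [14, 197, 83], [14, 191, 68], [18, 157, 91], [32, 32, 119], [33, 26, 120]]
blob 556.0 [387.32 279.98  13.89   0.92] [ 0.4684 -0.1348]
blob 492.0 [469.9  251.78  13.31   0.88] [ 0.5197 -0.2988]
blob 519.5 [390.37 185.4   13.51   0.91] [ 0.6587 -0.1488]
tray 9103.5 [[0.6241, 0.3865], [0.7191, 0.2412], [0.5227, 0.1154], [0.4325, 0.2576]] [[128.7572784423828, 211.11451721191406], [199.8512725830078, 164.25711059570312], [260.75439453125, 256.661865234375], [189.66041564941406, 303.5192565917969]]
  dimple 224.0 [212.  258.9] [0.5218 0.2156]
  dimple 92.0 [217.6 217.9] [0.6062 0.205 ]
  dimple 206.5 [178.3 207.1] [0.6312 0.2866]
blob 2120.5 [233.31  91.12  40.64   0.41] [0.8715 0.1697]
scene [[14, 101, 73], [14, 100, 69], [14, 141, 65], [28, 34, 128], [26, 34, 127], [16, 110, 97], [35, 24, 130]]
blob 2126.0 [5.6294e+02 4.5353e+02 3.8950e+01 4.5000e-01] [0.8561 0.2403]
tray 3234.5 [[0.8066, 0.1297], [0.8839, 0.1097], [0.8805, 0.1702], [0.8138, 0.1805]] [[446.0, 411.0], [439.0, 479.0], [498.0, 479.0], [492.0, 419.0]]
blob 634.0 [230.25 296.3   18.2    0.61] [ 0.6496 -0.1534]
blob 94.5 [148.91 253.04   8.85   0.38] [ 0.5615 -0.3033]
blob 56.0 [170.12 247.1    7.16   0.35] [ 0.5448 -0.274 ]
tray 11822.5 [[0.5281, 0.1195], [0.7202, 0.2328], [0.6311, 0.3782], [0.4403, 0.2596]] [[411.0, 255.0], [515.0, 354.0], [600.0, 308.0], [485.0, 226.0]]
  dimple 260.0 [533.1 308. ] [0.6298 0.2862]
  dimple 97.5 [472.6 293.5] [0.6049 0.2045]
  dimple 182.5 [468.6 257.3] [0.5203 0.2158]
blob 129.0 [152.48 231.54   8.94   0.51] [ 0.5054 -0.3168]
blob 343.0 [260.24 217.5   14.08   0.55] [ 0.4541 -0.1399]
tray 12248.5 [[-1.5876, 1.4915], [-1.5648, 1.1391], [-0.3712, 0.6132], [-0.287, 0.1164], [-0.2889, 0.5779], [0.0525, 0.5932], [0.0394, 0.7218]] [[634.0, 0.0], [566.0, 0.0], [538.0, 76.0], [381.0, 82.0], [535.0, 85.0], [587.0, 135.0], [639.0, 134.0]]
```

Both views agree to about 2 mm, and the dimples are 130 mm apart as specified. I'll move ball A now and check the grip width.

```bash
cat >> h.py <<'E'
def R(p):
    a=np.array([p[0],p[1],0.])/np.hypot(p[0],p[1]);z=np.array([0,0,-1.]);return np.c_[np.cross(a,z),a,z]
def pick(p):
    r=R(p);arm.move_to([*p,.13],r);arm.grip(.09);arm.move_l([*p,.0095],r,.12);arm.grip(.045)
    print("grip",arm.current_width(),arm.current_grasp_force());arm.move_l([*p,.15],r,.2);print("lifted",arm.current_width(),arm.current_t())
def place(p):
    r=R(p);arm.move_to([*p,.15],r);arm.move_l([*p,.022],r,.1);print(np.round(arm.current_ee_pos(),4),arm.current_force())
    arm.grip(.075);arm.sleep(.2);arm.move_l([*p,.16],r,.15);print("t",arm.current_t())
E
python3 - <<'E'
from h import *
pick([.6587,-.1488])
if arm.current_width()>.05: place([.6305,.2864])
E
```

```text
grip 0.054658736163791605 30.00012695789337
lifted 0.05455004969762437 5.925
[0.6309 0.2866 0.0227] [-0.13408317 -0.07482553 -1.12591721]
t 10.7333
```

```bash
python3 - <<'E'
from h import *
pick([.4684,-.1348])
cv2.imwrite("pics/top1.png",arm.snapshot("top")[:,:,::-1]);cv2.imwrite("pics/scene1.png",arm.snapshot("scene")[:,:,::-1])
E
```

```text
grip 0.05477368478847874 30.000080466270447
lifted 0.054629757436269355 15.475
```

View pics/top1.png

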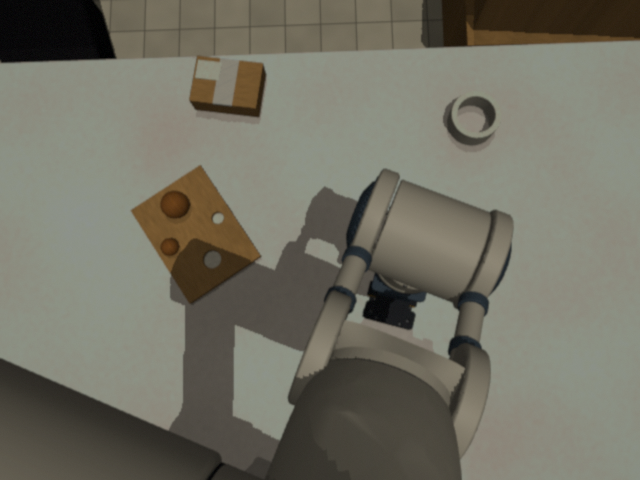

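View pics/scene1.png

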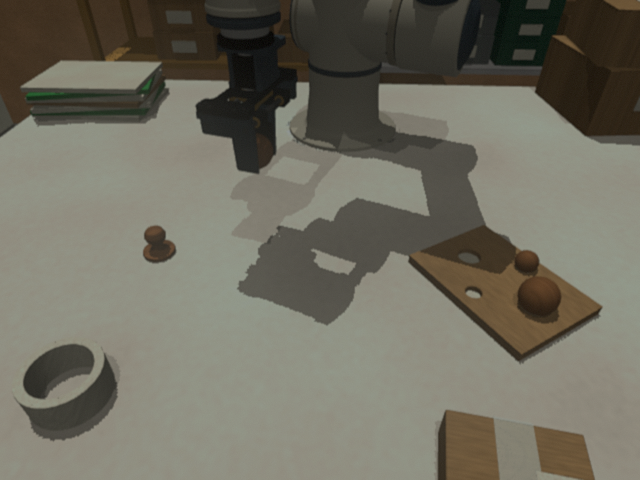

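Ball A sits in the far dimple, at (175,204) in top and (540,296) in scene. The small ball is undisturbed and ball B is in the gripper. Now I'll place B, back off and check.

```bash
python3 - <<'E'
from h import *
place([.521,.2157])
arm.move_to([.45,-.25,.25],R([.45,-.25]))
I={n:arm.snapshot(n) for n in("top","scene")}
for n in I: cv2.imwrite(f"pics/{n}2.png",I[n][:,:,::-1])
h=cv2.cvtColor(I["top"],cv2.COLOR_RGB2HSV);h=h[150:310,110:280]
for c in cnts(cv2.morphologyEx(((h[...,1]>165)&(h[...,0]<17)).astype(np.uint8),cv2.MORPH_OPEN,np.ones((5,5)))):
    (u,v),r=cv2.minEnclosingCircle(c);print(np.round([u+110,v+150,r]),np.round(ray("top",(u+110,v+150),.037)[:2],4))
a=I["top"][150:310,110:280,::-1];b=I["scene"][210:370,400:620,::-1]
cv2.imwrite("pics/crop2.png",cv2.resize(np.hstack([a,b]),None,fx=2,fy=2))
E
```

```text
[0.5214 0.2158 0.0225] [ 0.9665938  -0.47043397 -0.33159146]
t 20.1167
[209. 257.  14.] [0.5211 0.2151]
[169. 246.   9.] [0.545  0.2939]
[174. 204.  14.] [0.6302 0.2856]
```

View pics/crop2.png

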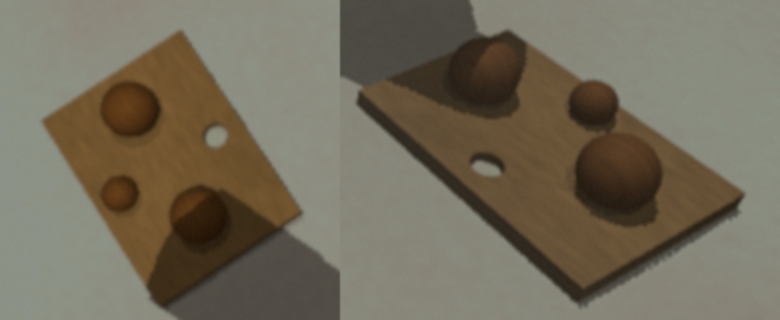

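Both large balls measure within 1 mm of their dimple centres, at (209,257) and (174,204) in the top view. The small ball is still at (169,246) and the other small dimple is empty.

```bash
python3 -c "
from rig import arm
print(arm.sign_off())"
```

```text
the job is handed in; nothing more can be done
None
```

Both large balls are seated in the two larger dimples, the small ball is still in its own, and the job is handed in.

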